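Change over the battery packs of the work lamp and the radio

ROBOT

A 6-joint arm with a two-finger parallel gripper is mounted at the origin on a cart in front of the work surface, level with it; the furniture and walls round the work are solid. World frame = base frame: x ahead of the robot, y to its left, z up, the work surface at z = 0. Lengths are in m, angles in rad, forces in N, time in s.
With the tool pointing down it reaches from about 0.275 to 0.975 m from the base axis. Payload 8.4 kg.
Tool frame: the origin (TCP) lies midway between the tips of the shut fingers; the grasp point (between the pads) lies 19 mm behind it (arm.grip_depth is the distance from the TCP to the grasp point, in m); z points along the fingers, y is the line along which they close (so a half turn about z gives the same grasp; the last joint's range is limited). The gripper opens to 92 mm and grips with 3 to 60 N. Pads are 20 mm wide; open, the fingers measure 128 mm over their backs; the gripper's body (75 mm by 189 mm) begins 69 mm behind the grasp point.
Start: joints at [1.296, 0.353, 1.633, -0, 1.155, -0.002], TCP at [0.168, 0.602, 0.215] pointing down, gripper open.
Joint ranges: [-2.63, 2.63], [-0.92, 2.1], [0.06, 2.66], [-1.3, 4.44], [0, 2.69], [-3.02, 3.02]. Speed limits (rad/s): [2.22, 2.22, 2.79, 3.14, 3.14, 3.14].

INTERFACE

Orientations are given as a 3x3 rotation matrix whose columns are the frame's x, y, z axes.
In Python, from bench import arm gives the robot as it stands.
- The arm moves only by the shell command python3 -m crank 'ROWS' [FORCE]. ROWS is JSON, a list of rows, each a list of 7 numbers: the shift along the tool's x, y, z in m, then the turn, a rotation vector about the tool's x, y, z in units of 5 degrees (1.0 is 5 degrees), then the opening, from -1 (shut) to 1 (fully open). In form: [[tx, ty, tz, rx, ry, rz, fingers], ...]. A call has 1 to 12 rows; each row shifts and turns the commanded pose from where the row before left it, along the tool's axes as they then stand; what a row does not reach is not made up. A row lasts 1/8 s, in which the tool goes at most 62.5 mm and 10.7 degrees, less where a joint would pass 70% of its speed; a pose out of reach is approached as far as the arm can. A call is refused whole if a number of a shift passes 0.0625 or a number of a turn 1, either way. A call with a gripper value outside its range is refused whole. The fingers move at their own pace and stop on an object; FORCE is the grip in N (left out, the last holds). Time passes only in rows, so rows that do not move let the fingers close. It gives the time, the measured TCP pose, the force, the opening and the grip force at its end, in the units of the state.
- arm.observe(): the state, without advancing time (a new reading comes with each control period).
- arm.camera(name): name is "side" or "top"; returns a dict with "pixels" (480x640x3 uint8, blue, green, red), "range_z" (480x640 float32, m along the optical axis (not along the pixel's ray), 0 where there is no reading), "fx", "fy", "cx", "cy" (pixels), "k1" (the pictures are not rectified: a ray, as slopes to the right and down, at radius r is drawn at 1 + k1 r^2 times it, then the intrinsics apply), "T" (4x4, takes a point from camera to world coordinates). Camera axes: x right, y up, looking along -z (the intrinsics and any distortion apply to the point x, -y, -z); pixel columns grow to the right and rows downward; lengths in m; the calibration is good to about 2 mm. A picture is of the moment at which its call begins.
- arm.hand_in(): hands the job in; it is judged then, once.
Trained networks look in a picture, given as the dict that the camera call returned (one of the last four; its "shot" number tells which), for a name from the list of things; names that differ only in an ending like _2 or _b are one class to them, and where a whole thing is asked for, a point or a joint stands for the part that bears it (a point fixed in the world has none). Each returns a list of dicts, best first, with "score" (0 to 1); they miss things now and then, are a little off and sometimes report something else, mostly with a low value. They report only what shows in the picture. A call takes as long as a camera call.
- arm.boxes_of(thing, picture): "bbox" ([left, top, right, bottom] in pixels, round what is visible of it).
- arm.masks_of(thing, picture): "region" (480x640 bool, what is visible of it) and "bbox" ([left, top, right, bottom] in pixels, round what is visible of it).
The state is a dict: "time_s": time; "q": joint angles; "qvel": joint speeds; "tau": joint torques, N m; "eef_pos": TCP position; "tcp_rot": TCP orientation; "force": force on the tool from outside, world axes, zero at the start; "wrist_torque": the same for the moment, N m; "finger_gap": opening from 0.0 (shut) to 1.0 (fully open); "finger_force": force on a finger pad.
Only numpy, scipy, OpenCV 4.12 (cv2) and the standard library are available. Lean on these libraries where they do the work, as an engineer would, in place of code of your own. Each camera call takes 0.05 s, during which the arm holds its last target. There are 200 camera calls.

TASK

The battery packs in the work lamp and in the radio are flat; the two in the chargers are full. Change them over: the big full pack goes into the lamp, the slim full one into the radio, and the two flat packs go into the chargers, one in each (either way). Push every pack fully home and leave it upright; the rubber mat is free if you need to stand a pack down on the way.

Things in the scene. Friction and masses are not known exactly. Their poses are not given: they have to be found in the camera images.
- big_flat_mid (a point): Flat big battery pack, at the start in the lamp; stands stem down. Grey stem 44 (x) x 36 (y) x 44 mm high, foot bevelled 3 mm; on it a black head 72 (x) x 48 (y) x 52 mm high; 0.3-0.45 kg. Point: the pack's centre, 48 mm above the foot and below the top, 4 mm above the head's underside; z up. Grip the head across its flat y faces (48 mm). No latch: it lifts straight out and drops in by its weight.
- slim_flat_mid (a point): Flat slim battery pack, at the start in the radio. Same stem; shorter black head, 52 (x) x 46 (y) x 30 mm high; 0.15 to 0.24 kg. Point: the pack's centre, 37 mm above the foot and below the top, so 7 mm below the head's underside (inside the well when seated). Grip the head across its flat y faces (46 mm). No latch.
- big_full_mid (a point): Full big battery pack, at the start in one of the two chargers; looks, sizes and point as the flat big pack.
- slim_full_mid (a point): Full slim battery pack, at the start in the other charger; looks, sizes and point as the flat slim pack.
- lamp_well (a point): Well of the work lamp, a grey box 84 x 80 x 72 mm high, LED panel on its +y side (to 58 mm from the centre), fins on -y. Point: centre of the well's mouth, level with the top. All four wells: 49 (x) x 41 (y) mm, 42 mm deep, upright, mouth flared 7 mm more each side over the top 9 mm. A seated pack is parallel to the well (either way round), foot on its floor, head 2 mm above the rim. Fixed.
- radio_well (a point): Well of the workshop radio, a blue-grey box 80 (x) x 116 (y) x 72 mm high with rubber corners, round loudspeaker and two knobs on its -x face. Point: centre of the well's mouth, level with the top, 72 mm above the bench. Well and axes as the lamp's. Fixed.
- charger_a_well (a point): Well of the charger in which the big full pack starts: a light grey block 78 (x) x 76 (y) x 54 mm high with a low sloping nose on its -x side (to 65 mm from the centre, 40 mm high). Point: centre of the well's mouth, level with the top, 54 mm above the bench. Well and axes as the lamp's. Fixed.
- charger_b_well (a point): Well of the charger in which the slim full pack starts; looks, sizes and point as the other charger.
- mat_top (a point): Free grey ribbed rubber mat, 100 x 100 x 3 mm, fixed on the bench; point: centre of its top face. A pack stands on it on its stem. Lamp, radio, chargers and mat change places from start to start, 130 mm or more apart between centres; a light mixing cup, 66 mm across and 61 mm high, stands near the middle between them.

How it is judged:
At the end, for the whole second after the job is handed in: Big full pack in the lamp, slim full pack in the radio, each flat pack in a charger of its own: every pack's centre within 8 mm sideways of its well's centre, at most 4 mm above its fully home height, upright within 0.12 rad and at rest (horizontal distance between big_full_mid and lamp_well below 0.008 m and z of big_full_mid in the frame of lamp_well below 0.01 m and horizontal distance between slim_full_mid and radio_well below 0.008 m and z of slim_full_mid in the frame of radio_well below -0.001 m and ((horizontal distance between big_flat_mid and charger_a_well below 0.008 m and z of big_flat_mid in the frame of charger_a_well below 0.01 m and horizontal distance between slim_flat_mid and charger_b_well below 0.008 m and z of slim_flat_mid in the frame of charger_b_well below -0.001 m) or (horizontal distance between big_flat_mid and charger_b_well below 0.008 m and z of big_flat_mid in the frame of charger_b_well below 0.01 m and horizontal distance between slim_flat_mid and charger_a_well below 0.008 m and z of slim_flat_mid in the frame of charger_a_well below -0.001 m)) and angle between each of big_full_mid, slim_full_mid, big_flat_mid, slim_flat_mid's own z axis and vertical below 0.12 rad and linear speed of each of big_full, slim_full, big_flat, slim_flat below 0.02 m/s); the robot touches nothing.
It also fails if it takes over 144 s, if anything falls off the work surface, if the arm or the gripper's body presses on something with over 40 N, if the wrist force passes 120 N, or if a joint passes its speed limit or range.

## Working session

There is one attempt and no reset: what is moved stays moved. The work goes in short steps, Python scripts to look and compute and a shell command to move; the robot and the scene stay as the last step left them, time stands still between calls to the robot, and variables do not carry over. Pictures are saved under pics/ and viewed, at most 14 in all, crops included, and the job is handed in when it is done.

```bash
mkdir -p pics; ls
cat > h.py <<'E'
import numpy as np, cv2
from bench import arm
def cloud(c):
    v,u=np.mgrid[0:480,0:640]
    K=np.array([[c['fx'],0,c['cx']],[0,c['fy'],c['cy']],[0,0,1.]])
    p=cv2.undistortPoints(np.stack([u,v],-1).reshape(-1,1,2).astype(float),K,np.array([c['k1'],0,0,0.])).reshape(480,640,2)
    z=c['range_z']
    P=np.stack([p[...,0]*z,-p[...,1]*z,-z,np.ones_like(z)],-1)
    W=(P@c['T'].T)[...,:3]; W[z<=0]=np.nan
    return W
def st():
    s=arm.observe(); print('t',s['time_s'],'p',np.round(s['eef_pos'],4),'F',np.round(s['force'],1),'gap',round(s['finger_gap'],3),'ff',s['finger_force']); return s
E
python3 - <<'E'
from h import *
s=st(); print(np.round(s['tcp_rot'],3))
for n in ['top','side']:
    c=arm.camera(n); cv2.imwrite(f'pics/{n}0.png',c['pixels']); W=cloud(c); np.save(f'{n}0.npy',W)
    print(n,np.round(c['T'],3).tolist(),c['k1'])
    for t in ['big_flat_mid','slim_flat_mid','big_full_mid','slim_full_mid','lamp_well','radio_well','charger_a_well','mat_top']:
        for m in arm.masks_of(t,c)[:4]:
            w=W[m['region']]; w=w[~np.isnan(w[:,0])]
            if len(w): 
                zt=np.percentile(w[:,2],95); tp=w[abs(w[:,2]-zt)<.006]
                print(t,round(m['score'],2),np.round(m['bbox']),len(w),'top z',round(zt,3),np.round((np.percentile(tp,2,axis=0)+np.percentile(tp,98,axis=0))/2,4),np.round(np.ptp(tp,axis=0),3))
E
```

```text
pics
t 0.0 p [0.1683 0.6014 0.2139] F [-0.5  0.2 -0.8] gap 1.003 ff 0.0
[[-0.963  0.269 -0.   ]
 [ 0.269  0.963 -0.001]
 [-0.    -0.001 -1.   ]]
top [[-0.009, 0.983, -0.182, 0.378], [-1.0, -0.012, -0.017, -0.275], [-0.019, 0.182, 0.983, 0.91], [0.0, 0.0, 0.0, 1.0]] -0.11017347209268913
big_flat_mid 0.68 [246. 127. 286. 179.] 1774 top z 0.129 [ 0.6654 -0.1875  0.1265] [0.073 0.054 0.008]
big_flat_mid 0.17 [338. 175. 396. 250.] 2087 top z 0.056 [ 0.5958 -0.3435  0.0537] [0.09  0.089 0.009]
slim_flat_mid 0.81 [294. 306. 334. 345.] 1092 top z 0.107 [ 0.3972 -0.258   0.1044] [0.054 0.052 0.01 ]
big_full_mid 0.78 [430. 222. 481. 282.] 1769 top z 0.111 [ 0.5102 -0.4751  0.1083] [0.078 0.062 0.008]
slim_full_mid 0.63 [349. 183. 383. 220.] 1000 top z 0.089 [ 0.5958 -0.3434  0.0864] [0.057 0.051 0.008]
lamp_well 0.61 [234. 131. 307. 203.] 2473 top z 0.074 [ 0.6656 -0.1809  0.0715] [0.094 0.1   0.01 ]
radio_well 0.89 [265. 292. 359. 362.] 3246 top z 0.075 [ 0.3967 -0.2573  0.0722] [0.109 0.137 0.008]
charger_a_well 0.84 [412. 227. 473. 302.] 1637 top z 0.055 [ 0.5101 -0.4681  0.0533] [0.091 0.0
[... 874 characters left out ...]
mid 0.58 [283. 217. 308. 245.] 625 top z 0.089 [ 0.5951 -0.3409  0.0861] [0.053 0.051 0.007]
slim_full_mid 0.56 [321. 218. 377. 253.] 1349 top z 0.055 [ 0.5107 -0.4614  0.0534] [0.09  0.062 0.009]
lamp_well 0.88 [194. 256. 270. 321.] 3053 top z 0.073 [ 0.6665 -0.172   0.071 ] [0.093 0.091 0.009]
lamp_well 0.63 [354. 251. 423. 318.] 2865 top z 0.074 [ 0.3992 -0.2436  0.0717] [0.109 0.112 0.007]
radio_well 0.59 [354. 252. 424. 318.] 3006 top z 0.074 [ 0.3986 -0.2453  0.0718] [0.111 0.117 0.007]
charger_a_well 0.89 [321. 217. 376. 252.] 1317 top z 0.056 [ 0.51   -0.4619  0.0538] [0.088 0.068 0.012]
mat_top 0.88 [300. 325. 368. 374.] 2792 top z 0.006 [ 0.4634 -0.0866  0.004 ] [0.114 0.117 0.006]
```

Run:
```python
from h import *
from scipy import ndimage
for n in ['top','side']:
    W=np.load(f'{n}0.npy')
    def rect(c,zl,zh,r):
        m=(np.hypot(W[...,0]-c[0],W[...,1]-c[1])<r)&(W[...,2]>zl)&(W[...,2]<zh)
        p=W[m][:,:2]; p=p[:,:]
        q=cv2.minAreaRect((p*1000).astype(np.float32)); return np.round(q[0],1),np.round(q[1],1),round(q[2],1),'med',np.round(np.median(W[m][:,2]),4)
    for k,c,zs,r in [('lamp pack',(.6657,-.187),(.122,.135),.06),('radio pack',(.397,-.257),(.098,.112),.05),('chA pack',(.511,-.4745),(.104,.115),.06),('chB pack',(.5955,-.343),(.081,.095),.05),
      ('lamp box',(.6657,-.187),(.066,.076),.075),('radio box',(.397,-.257),(.068,.076),.1),('chA',(.511,-.4745),(.049,.058),.07),('chB',(.5955,-.343),(.049,.058),.07),('mat',(.4635,-.088),(.002,.006),.08)]:
        print(n,k,*rect(c,*zs,r))
    # tall things elsewhere
    m=(W[...,2]>.03)&(W[...,0]>.2)&(W[...,0]<1)
    l,k=ndimage.label(m)
    for i in range(1,k+1):
        p=W[l==i]
        if len(p)>150: print(n,'blob',len(p),np.round(p.min(0),3),np.round(p.max(0),3))
```

```text
top lamp pack [ 666.4 -187.3] [48.6 72.4] 82.6 med 0.1264
top radio pack [ 397.4 -257.7] [45.9 50.8] 75.2 med 0.1042
top chA pack [ 510.3 -476.1] [48.1 72.8] 70.6 med 0.1082
top chB pack [ 596.9 -343.5] [52.7 46.3] 14.5 med 0.0863
top lamp box [ 667.  -180.8] [93.6 90.6] 82.3 med 0.0713
top radio box [ 397.3 -257.9] [122.8  84.2] 74.6 med 0.072
top chA [ 510.1 -476. ] [76.3 78.6] 71.3 med 0.0534
top chB [ 596.8 -343.4] [78.8 76.3] 15.4 med 0.0538
top mat [464.  -87.4] [158.6 158.5] 0.2 med 0.0035
top blob 45375 [ 0.508 -0.113  0.03 ] [0.999 0.339 0.167]
top blob 3251 [ 0.868 -0.573  0.03 ] [ 0.954 -0.457  0.133]
top blob 585 [ 0.871 -0.881  0.03 ] [ 0.994 -0.825  0.066]
top blob 2260 [ 0.696 -0.846  0.03 ] [ 0.822 -0.688  0.053]
top blob 1172 [ 0.61  -0.606  0.03 ] [ 0.736 -0.478  0.058]
top blob 3795 [ 0.613 -0.24   0.03 ] [ 0.718 -0.127  0.131]
top blob 462 [ 0.567 -0.827  0.03 ] [ 0.677 -0.807  0.042]
top blob 2699 [ 0.535 -0.391  0.03 ] [ 0.641 -0.299  0.091]
top blob 3029 [ 0.449 -0.522  0.03 ] [ 0.557 -0.426  0.113]
top blob 531 [ 0.497 -0.246  0.03 ] [ 0.562 -0.182  0.065]
top
[... 716 characters left out ...]
.326  0.03 ] [ 1.    -0.823  0.217]
side blob 778 [ 0.2   -0.901  0.03 ] [ 0.264 -0.804  0.123]
side blob 2401 [ 0.869 -0.575  0.03 ] [ 1.    -0.455  0.131]
side blob 620 [ 0.688 -0.901  0.03 ] [ 0.82  -0.686  0.05 ]
side blob 299 [ 0.567 -0.869  0.03 ] [ 0.676 -0.799  0.04 ]
side blob 215 [ 0.479 -0.817  0.03 ] [ 0.528 -0.763  0.063]
side blob 1744 [ 0.449 -0.503  0.03 ] [ 0.558 -0.423  0.112]
side blob 2402 [ 0.534 -0.609  0.03 ] [ 0.736 -0.297  0.09 ]
side blob 3992 [ 0.615 -0.222  0.03 ] [ 0.718 -0.125  0.13 ]
side blob 3124 [ 0.341 -0.304  0.03 ] [ 0.454 -0.187  0.108]
side blob 46290 [ 0.509 -0.091  0.03 ] [0.962 0.279 0.154]
side blob 1004 [ 0.497 -0.248  0.03 ] [ 0.562 -0.182  0.064]
```

View pics/top0.png

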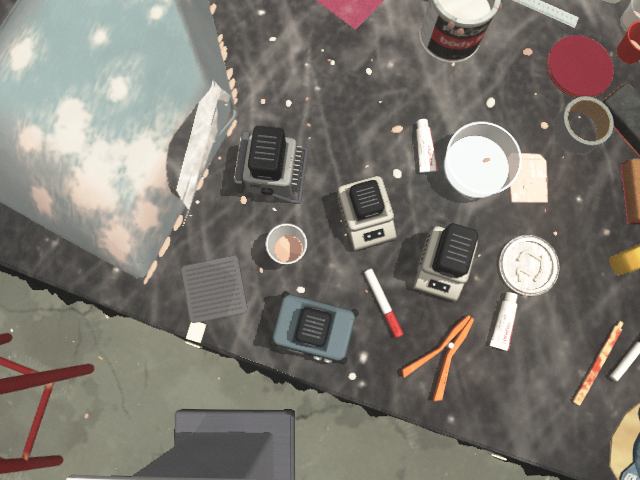

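View pics/side0.png

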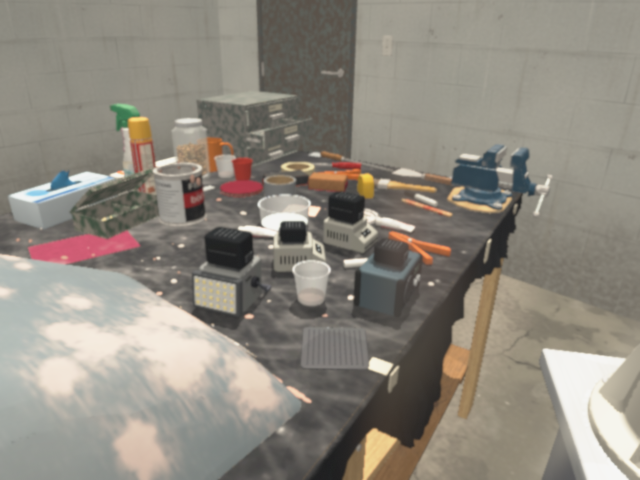

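```bash
cat >> h.py <<'E'
from scipy.spatial.transform import Rotation as Ro
PL=dict(lamp=(.6666,-.1868,82.5,.030),radio=(.3975,-.2570,75.0,.030),A=(.5109,-.4755,71.2,.012),B=(.5966,-.3426,106,.012),mat=(.4637,-.0875,82.5,.003))
def to(name,z,yaw=None,dx=0,dy=0):
    "needed total shift (current tool axes), turn units, to reach place at TCP height z"
    s=st(); x,y,a,_=PL[name]; a=np.radians(a if yaw is None else yaw)
    R=s['tcp_rot']; ty=np.array([np.cos(a),np.sin(a),0])
    if ty@R[:,1]<0: ty=-ty
    D=np.stack([np.cross(ty,[0,0,-1]),ty,[0,0,-1]],1)
    d=R.T@(np.array([x+dx,y+dy,z])-s['eef_pos'])
    print(name,'shift mm',np.round(d*1000,1),'turn',np.round(Ro.from_matrix(R.T@D).as_rotvec()/np.radians(5),2),'q6',np.round(s['q'][5],2))
E
python3 -c "
from h import *
to('lamp',.25); to('radio',.25);W=np.load('top0.npy');m=(W[...,0]>.55)&(W[...,0]<.8)&(W[...,1]>-.13)&(W[...,1]<-.06)
for y in np.arange(-.13,-.06,.01):
  k=m&(abs(W[...,1]-y)<.005); print(round(y,3),k.sum(),np.nanmax(W[k][:,2]) if k.any() else '')"
```

```text
t 0.9 p [0.1684 0.6019 0.2146] F [-0.2  0.4 -0.3] gap 0.999 ff 0.0
lamp shift mm [-692.3 -625.3  -35.4] turn [ 0.    0.   -1.63] q6 -0.0
t 0.9 p [0.1684 0.6019 0.2146] F [-0.2  0.4 -0.3] gap 0.999 ff 0.0
radio shift mm [-452.  -765.4  -35.4] turn [ 0.    0.   -0.13] q6 -0.0
-0.13 252 0.06567523777923123
-0.12 671 0.022509573063483
-0.11 878 0.05122064830383366
-0.1 929 0.06315448675758628
-0.09 939 0.08285886776755058
-0.08 970 0.09430421560087998
-0.07 1005 0.09772957148086159
-0.06 489 0.10073702981763233
```

```bash
python3 -m crank '[[0,0,-0.04,0,0,0,1],[0,0,-0.04,0,0,0,1],[-0.0385,-0.0347,0,0,0,0,1],[-0.0385,-0.0347,0,0,0,0,1],[-0.0385,-0.0347,0,0,0,0,1],[-0.0385,-0.0347,0,0,0,0,1],[-0.0385,-0.0347,0,0,0,0,1],[-0.0385,-0.0347,0,0,0,0,1],[-0.0385,-0.0347,0,0,0,0,1],[-0.0385,-0.0347,0,0,0,0,1],[-0.0385,-0.0347,0,0,0,0,1],[-0.0385,-0.0347,0,0,0,0,1]]' 40 && python3 -m crank '[[-0.0385,-0.0347,0,0,0,0,1],[-0.0385,-0.0347,0,0,0,0,1],[-0.0385,-0.0347,0,0,0,0,1],[-0.0385,-0.0347,0,0,0,0,1],[-0.0385,-0.0347,0,0,0,0,1],[-0.0385,-0.0347,0,0,0,0,1],[-0.0385,-0.0347,0,0,0,0,1],[-0.0385,-0.0347,0,0,0,0,1],[0,0,0,0,0,-0.8,1],[0,0,0,0,0,-0.83,1],[0,0,0,0,0,0,1]]'; python3 -c "
from h import *
to('lamp',.083)"
```

```text
time_s: 2.4
eef_pos: [0.4464, 0.1625, 0.2949]
tcp_rot: [[-0.963, 0.269, 0.001], [0.269, 0.963, 0.0], [-0.001, 0.001, -1.0]]
force: [0.8, 0.5, 0.6]
finger_gap: 1.0
finger_force: 0.0
time_s: 3.78
eef_pos: [0.6674, -0.1865, 0.2944]
tcp_rot: [[-0.991, 0.131, -0.0], [0.131, 0.991, 0.0], [0.0, 0.0, -1.0]]
force: [-0.0, -0.5, 0.3]
finger_gap: 1.0
finger_force: 0.0
t 3.775 p [ 0.6674 -0.1865  0.2944] F [-0.  -0.5  0.3] gap 1.0 ff 0.0
lamp shift mm [  0.7  -0.4 211.4] turn [ 0. -0. -0.] q6 -1.71
```

```bash
python3 -m crank '[[0.0007,-0.0004,0.05,0,0,0,1],[0,0,0.05,0,0,0,1],[0,0,0.05,0,0,0,1],[0,0,0.035,0,0,0,1],[0,0,0.02,0,0,0,1],[0,0,0.0064,0,0,0,1],[0,0,0,0,0,0,1],[0,0,0,0,0,0,-1],[0,0,0,0,0,0,-1],[0,0,0,0,0,0,-1],[0,0,0,0,0,0,-1],[0,0,0,0,0,0,-1]]' 40 ; python3 -c "
from h import *
to('lamp',.083)"
```

```text
time_s: 5.28
eef_pos: [0.6668, -0.1867, 0.0833]
tcp_rot: [[-0.991, 0.13, 0.0], [0.13, 0.991, -0.0], [-0.0, -0.0, -1.0]]
force: [0.5, -0.6, 0.6]
finger_gap: 0.516
finger_force: 39.9
t 5.275 p [ 0.6668 -0.1867  0.0833] F [ 0.5 -0.6  0.6] gap 0.516 ff 39.89463839214295
lamp shift mm [ 0.2 -0.1  0.3] turn [-0.  0.  0.] q6 -1.72
```

```bash
python3 -m crank '[[0,0,-0.02,0,0,0,-1],[0,0,-0.04,0,0,0,-1],[0,0,-0.04,0,0,0,-1],[0,0,-0.04,0,0,0,-1],[0.0444,0.0127,0,0,0,0,-1],[0.0444,0.0127,0,0,0,0,-1],[0.0444,0.0127,0,0,0,0,-1],[0.0444,0.0127,0,0,0,0,-1],[0.0444,0.0127,0,0,0,0,-1],[0,0,0,0,0,0,-1]]' && python3 -c "
from h import *
PL['mat']=(.455,-.095,82.5,.003)
to('mat',.0565)"
```

```text
time_s: 6.52
eef_pos: [0.4518, -0.0936, 0.2239]
tcp_rot: [[-0.992, 0.13, -0.001], [0.13, 0.992, 0.0], [0.001, 0.0, -1.0]]
force: [1.4, -0.7, -3.9]
finger_gap: 0.517
finger_force: 39.9
t 6.525 p [ 0.4518 -0.0936  0.2239] F [ 1.4 -0.7 -3.9] gap 0.517 ff 39.90130881546065
mat shift mm [ -3.6  -1.  167.4] turn [ 0.   -0.02  0.01] q6 -1.65
```

```bash
python3 -m crank '[[0,0,0.05,0,0,0,-1],[0,0,0.05,0,0,0,-1],[0,0,0.04,0,0,0,-1],[0,0,0.02,0,0,0,-1],[0,0,0.006,0,0,0,-1],[0,0,0.0015,0,0,0,-1],[0,0,0,0,0,0,-1]]'  && python3 -c "
from h import *
PL['mat']=(.455,-.095,82.5,.003)
to('mat',.0565)"
```

```text
time_s: 7.4
eef_pos: [0.4558, -0.095, 0.0566]
tcp_rot: [[-0.991, 0.13, 0.002], [0.13, 0.991, -0.0], [-0.002, -0.0, -1.0]]
force: [0.6, 0.1, -4.4]
finger_gap: 0.521
finger_force: 39.9
t 7.4 p [ 0.4558 -0.095   0.0566] F [ 0.6  0.1 -4.4] gap 0.521 ff 39.901930103078485
mat shift mm [ 0.8 -0.1  0.1] turn [-0.    0.02  0.  ] q6 -1.65
```

```bash
python3 -m crank '[[0,0,0.001,0,0,0,-1],[0,0,0,0,0,0,-1]]' && python3 -m crank '[[0,0,0,0,0,0,1],[0,0,0,0,0,0,1],[0,0,0,0,0,0,1],[0,0,-0.03,0,0,0,1],[0,0,-0.05,0,0,0,1],[0,0,-0.05,0,0,0,1],[0,0,-0.05,0,0,0,1],[0,0,-0.02,0,0,0,1],[0,0,0,0,0,0,1]]' && python3 -c "
from h import *
PL['mat']=(.455,-.095,82.5,.003)
to('A',.22)"
```

```text
time_s: 7.65
eef_pos: [0.456, -0.0951, 0.0561]
tcp_rot: [[-0.991, 0.13, 0.002], [0.13, 0.991, -0.001], [-0.002, -0.0, -1.0]]
force: [-1.2, -1.4, 6.3]
finger_gap: 0.516
finger_force: 39.9
time_s: 8.78
eef_pos: [0.4558, -0.0949, 0.256]
tcp_rot: [[-0.991, 0.13, 0.003], [0.13, 0.991, -0.001], [-0.003, -0.0, -1.0]]
force: [-0.4, 0.3, -0.7]
finger_gap: 1.0
finger_force: 0.0
t 8.775 p [ 0.4558 -0.0949  0.256 ] F [-0.4  0.3 -0.7] gap 1.0 ff 0.0
A shift mm [-104.1 -370.1   36.4] turn [0.   0.04 2.26] q6 -1.65
```

```bash
python3 -m crank '[[-0.013,-0.0463,0.0045,0,0,0,1],[-0.013,-0.0463,0.0045,0,0,0,1],[-0.013,-0.0463,0.0045,0,0,0,1],[-0.013,-0.0463,0.0045,0,0,0,1],[-0.013,-0.0463,0.0045,0,0,0,1],[-0.013,-0.0463,0.0045,0,0,0,1],[-0.013,-0.0463,0.0045,0,0,0,1],[-0.013,-0.0463,0.0045,0,0,0,1],[0,0,0,0,0.04,0.76,1],[0,0,0,0,0,0.75,1],[0,0,0,0,0,0.75,1],[0,0,0,0,0,0,1]]'
python3 - <<'E'
from h import *
to('A',.065)
c=arm.camera('side'); cv2.imwrite('pics/s1.png',c['pixels'])
W=cloud(c); m=(np.hypot(W[...,0]-.455,W[...,1]+.095)<.06)&(W[...,2]>.09)&(W[...,2]<.11)
q=cv2.minAreaRect((W[m][:,:2]*1000).astype(np.float32)); print(q,np.median(W[m][:,2]))
E
```

```text
time_s: 10.28
eef_pos: [0.5091, -0.475, 0.2165]
tcp_rot: [[-0.947, 0.322, -0.005], [0.322, 0.947, 0.002], [0.006, 0.001, -1.0]]
force: [0.1, -0.4, -0.2]
finger_gap: 1.0
finger_force: 0.0
t 10.275 p [ 0.5091 -0.475   0.2165] F [ 0.1 -0.4 -0.2] gap 1.0 ff 0.0
A shift mm [ -2.7   0.  151.5] turn [ 0.01 -0.07  0.01] q6 -1.99
((456.12939453125, -94.62103271484375), (48.8157958984375, 71.37981414794922), 83.04026794433594) 0.10005831095864454
```

View pics/s1.png

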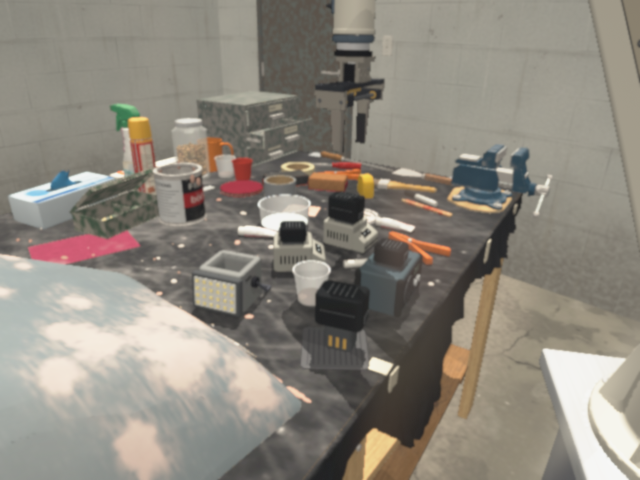

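```bash
python3 -m crank '[[0,0,0.04,0,0,0,1],[0,0,0.04,0,0,0,1],[0,0,0.02,0,0,0,1],[0,0,0,0,0,0,1]]'  && python3 -c "
from h import *
to('A',.065)"
```

```text
time_s: 10.82
eef_pos: [0.5087, -0.4748, 0.1171]
tcp_rot: [[-0.947, 0.321, -0.006], [0.321, 0.947, 0.003], [0.006, 0.001, -1.0]]
force: [-0.7, -0.7, 0.4]
finger_gap: 0.999
finger_force: 0.0
t 10.825 p [ 0.5087 -0.4748  0.1171] F [-0.7 -0.7  0.4] gap 0.999 ff 0.0
A shift mm [-2.6 -0.  52.1] turn [ 0.01 -0.07  0.01] q6 -1.99
```

```bash
python3 -m crank '[[-0.0026,0,0.02,0,-0.07,0,1],[0,0,0.02,0,0,0,1],[0,0,0.012,0,0,0,1],[0,0,0,0,0,0,1]]' 40 && python3 -c "
from h import *
to('A',.065)" && python3 -m crank '[[0,0,0,0,0,0,-1],[0,0,0,0,0,0,-1],[0,0,0,0,0,0,-1],[0,0,0,0,0,0,-1],[0,0,0,0,0,0,-1]]' && python3 -c "
from h import *
to('A',.065)"
```

```text
time_s: 11.32
eef_pos: [0.5115, -0.476, 0.0659]
tcp_rot: [[-0.947, 0.322, 0.001], [0.322, 0.947, -0.0], [-0.001, 0.0, -1.0]]
force: [-0.4, -0.1, -0.7]
finger_gap: 0.995
finger_force: 0.0
t 11.325 p [ 0.5115 -0.476   0.0659] F [-0.4 -0.1 -0.7] gap 0.995 ff 0.0
A shift mm [0.7 0.3 0.9] turn [0.   0.01 0.  ] q6 -2.0
time_s: 11.95
eef_pos: [0.512, -0.4765, 0.0668]
tcp_rot: [[-0.947, 0.322, 0.003], [0.322, 0.947, -0.002], [-0.003, -0.001, -1.0]]
force: [-0.2, -0.5, 1.0]
finger_gap: 0.517
finger_force: 39.9
t 11.95 p [ 0.512  -0.4765  0.0668] F [-0.2 -0.5  1. ] gap 0.517 ff 39.919858714565635
A shift mm [1.3 0.6 1.8] turn [-0.01  0.03  0.  ] q6 -2.0
```

```bash
python3 -m crank '[[0,0,-0.02,0,0,0,-1],[0,0,-0.04,0,0,0,-1],[0,0,-0.05,0,0,0,-1],[0,0,-0.05,0,0,0,-1],[0,0,0,0,0,0,-1]]' && python3 -c "
from h import *
to('lamp',.16)"
```

```text
time_s: 12.58
eef_pos: [0.5134, -0.4779, 0.2328]
tcp_rot: [[-0.947, 0.322, 0.009], [0.322, 0.947, -0.007], [-0.011, -0.004, -1.0]]
force: [-0.3, -0.1, -3.5]
finger_gap: 0.524
finger_force: 39.9
t 12.575 p [ 0.5134 -0.4779  0.2328] F [-0.3 -0.1 -3.5] gap 0.524 ff 39.91123826941475
lamp shift mm [-50.6 325.2  72. ] turn [-0.06  0.12 -2.26] q6 -2.0
```

```bash
python3 -m crank '[[-0.0072,0.0465,0,0,0,0,-1],[-0.0072,0.0465,0,0,0,0,-1],[-0.0072,0.0465,0,0,0,0,-1],[-0.0072,0.0465,0,0,0,0,-1],[-0.0072,0.0465,0,0,0,0,-1],[-0.0072,0.0465,0,0,0,0,-1],[-0.0072,0.0465,0,0,0,0,-1],[0,0,0,-0.06,0.12,-0.76,-1],[0,0,0,0,0,-0.75,-1],[0,0,0.02,0,0,-0.75,-1],[0,0,0.03,0,0,0,-1],[0,0,0,0,0,0,-1]]' && python3 -c "
from h import *
to('lamp',.13)"
```

```text
time_s: 14.08
eef_pos: [0.6611, -0.1831, 0.1733]
tcp_rot: [[-0.991, 0.13, -0.013], [0.13, 0.991, 0.008], [0.014, 0.007, -1.0]]
force: [0.5, -0.2, -3.7]
finger_gap: 0.516
finger_force: 39.9
t 14.075 p [ 0.6611 -0.1831  0.1733] F [ 0.5 -0.2 -3.7] gap 0.516 ff 39.91156548494473
lamp shift mm [-6.5 -3.2 43.2] turn [ 0.08 -0.16  0.  ] q6 -1.72
```

```bash
for i in 1 2; do python3 -m crank '[[0,0,0,0,0,0,-1]]' >/dev/null; python3 -c "
from h import *
to('lamp',.13)"; done
```

```text
t 14.2 p [ 0.6638 -0.1839  0.1771] F [-0.7  0.2 -3.6] gap 0.519 ff 39.91168144159019
lamp shift mm [-3.5 -2.8 47. ] turn [ 0.07 -0.08  0.  ] q6 -1.72
t 14.325 p [ 0.6644 -0.1841  0.178 ] F [ 0.5 -0.1 -3.2] gap 0.519 ff 39.91159181809053
lamp shift mm [-2.8 -2.7 47.9] turn [ 0.06 -0.06  0.  ] q6 -1.72
```

```bash
python3 -m crank '[[-0.0028,-0.0027,0,0.06,-0.06,0,-1],[0,0,0.03,0,0,0,-1],[0,0,0.015,0,0,0,-1],[0,0,0,0,0,0,-1],[0,0,0,0,0,0,-1],[0,0,0,0,0,0,-1]]' >/dev/null
python3 - <<'E'
from h import *
to('lamp',.086)
c=arm.camera('top'); cv2.imwrite('pics/t2.png',cv2.resize(c['pixels'][80:240,180:400],None,fx=3,fy=3))
E
```

```text
t 15.075 p [ 0.6668 -0.1871  0.1327] F [-0.1 -0.5 -3. ] gap 0.518 ff 39.911586893722415
lamp shift mm [ 0.2  0.2 46.7] turn [ 0. -0.  0.] q6 -1.72
```

View pics/t2.png

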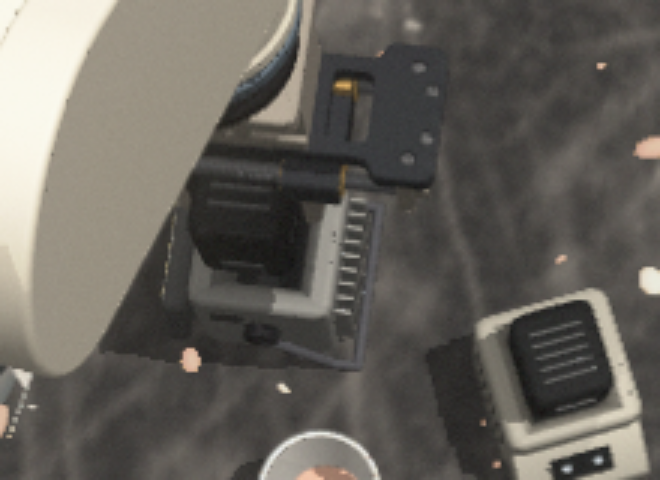

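```bash
python3 -m crank '[[0,0,0.012,0,0,0,-1],[0,0,0.012,0,0,0,-1],[0,0,0.01,0,0,0,-1],[0,0,0.008,0,0,0,-1],[0,0,0.004,0,0,0,-1],[0,0,0.001,0,0,0,-1],[0,0,0,0,0,0,-1]]'; python3 -c "
from h import *
to('lamp',.085)"
```

```text
time_s: 16.0
eef_pos: [0.6662, -0.1869, 0.0849]
tcp_rot: [[-0.991, 0.13, -0.001], [0.13, 0.991, 0.001], [0.001, 0.001, -1.0]]
force: [-1.1, -0.3, -3.3]
finger_gap: 0.519
finger_force: 39.9
t 16.0 p [ 0.6662 -0.1869  0.0849] F [-1.1 -0.3 -3.3] gap 0.519 ff 39.931883480167016
lamp shift mm [-0.4  0.1 -0.1] turn [ 0.01 -0.01  0.  ] q6 -1.72
```

```bash
python3 -m crank '[[0,0,0.0015,0,0,0,-1],[0,0,0,0,0,0,-1]]' && python3 -m crank '[[0,0,0,0,0,0,1],[0,0,0,0,0,0,1],[0,0,0,0,0,0,1],[0,0,-0.02,0,0,0,1],[0,0,-0.05,0,0,0,1],[0,0,-0.05,0,0,0,1],[0,0,0,0,0,0,1],[0,0,0,0,0,0,1]]' && python3 -c "
from h import *
to('radio',.2)"
```

```text
time_s: 16.25
eef_pos: [0.6664, -0.187, 0.0847]
tcp_rot: [[-0.991, 0.13, -0.001], [0.13, 0.991, 0.0], [0.001, 0.0, -1.0]]
force: [-3.5, 1.0, 9.2]
finger_gap: 0.516
finger_force: 40.0
time_s: 17.25
eef_pos: [0.6661, -0.1869, 0.2038]
tcp_rot: [[-0.991, 0.13, -0.001], [0.13, 0.991, 0.001], [0.001, 0.0, -1.0]]
force: [0.5, 0.8, -0.5]
finger_gap: 0.998
finger_force: 0.0
t 17.25 p [ 0.6661 -0.1869  0.2038] F [ 0.5  0.8 -0.5] gap 0.998 ff 0.0
radio shift mm [ 257.2 -104.5    4. ] turn [ 0.   -0.01  1.5 ] q6 -1.72
```

```bash
python3 -m crank '[[0.0429,-0.0174,0,0,0,0,1],[0.0429,-0.0174,0,0,0,0,1],[0.0429,-0.0174,0,0,0,0,1],[0.0429,-0.0174,0,0,0,0,1],[0.0429,-0.0174,0,0,0,0,1],[0.0429,-0.0174,0,0,0,0,1],[0,0,0,0,0,0.75,1],[0,0,0.04,0,0,0.75,1],[0,0,0.03,0,0,0,1],[0,0,0,0,0,0,1],[0,0,0,0,0,0,1],[0,0,0,0,0,0,1]]' >/dev/null
python3 - <<'E'
from h import *
to('radio',.079)
c=arm.camera('side'); W=cloud(c)
for z0,z1 in [(.118,.135),(.066,.076)]:
    m=(np.hypot(W[...,0]-.6666,W[...,1]+.1868)<.06)&(W[...,2]>z0)&(W[...,2]<z1)
    print(cv2.minAreaRect((W[m][:,:2]*1000).astype(np.float32)),np.median(W[m][:,2]))
E
```

```text
t 18.75 p [ 0.3979 -0.2573  0.1345] F [-0.4 -1.  -0.6] gap 1.001 ff 0.0
radio shift mm [ 0.5  0.1 55.5] turn [-0.   -0.    0.01] q6 -1.89
((664.9356079101562, -184.98593139648438), (46.997806549072266, 71.35989379882812), 81.80043029785156) 0.12712637577006425
((667.2908935546875, -179.458740234375), (94.51371002197266, 84.66722106933594), 83.50059509277344) 0.07140721506582604
```

```bash
python3 -m crank '[[0.0005,0,0.03,0,0,0,1],[0,0,0.02,0,0,0,1],[0,0,0.0055,0,0,0,1],[0,0,0,0,0,0,1],[0,0,0,0,0,0,-1],[0,0,0,0,0,0,-1],[0,0,0,0,0,0,-1],[0,0,0,0,0,0,-1],[0,0,0,0,0,0,-1]]' 35 >/dev/null; python3 -c "
from h import *
to('radio',.079)" && python3 -m crank '[[0,0,-0.02,0,0,0,-1],[0,0,-0.04,0,0,0,-1],[0,0,-0.05,0,0,0,-1],[0,0,-0.03,0,0,0,-1],[0,0,0,0,0,0,-1],[0,0,0,0,0,0,-1],[0,0,0,0,0,0,-1]]' >/dev/null; python3 -c "
from h import *
to('A',.2)"
```

```text
t 19.925 p [ 0.3967 -0.2567  0.078 ] F [-0.1 -0.4  0.5] gap 0.499 ff 34.99817378818989
radio shift mm [-0.8 -0.1 -1. ] turn [ 0.   -0.02  0.  ] q6 -1.89
t 20.8 p [ 0.3961 -0.2563  0.2163] F [ 0.   0.7 -1.5] gap 0.499 ff 34.997603595256805
A shift mm [-167.7 -182.1   15.3] turn [ 0.01 -0.05  0.76] q6 -1.89
```

```bash
python3 -m crank '[[-0.028,-0.0304,0,0,0,0,-1],[-0.028,-0.0304,0,0,0,0,-1],[-0.028,-0.0304,0,0,0,0,-1],[-0.028,-0.0304,0,0,0,0,-1],[-0.028,-0.0304,0,0,0,0,-1],[-0.028,-0.0304,0,0,0,0,-1],[0,0,0.04,0,0,0.76,-1],[0,0,0.03,0,0,0,-1],[0,0,0.02,0,0,0,-1],[0,0,0,0,0,0,-1],[0,0,0,0,0,0,-1],[0,0,0,0,0,0,-1]]' >/dev/null; python3 -c "
from h import *
to('A',.106)"
```

```text
t 22.3 p [ 0.5127 -0.477   0.1292] F [-0.   0.1 -1.8] gap 0.498 ff 34.99764667823911
A shift mm [ 2.1  0.8 23.2] turn [-0.01  0.    0.01] q6 -1.99
```

```bash
python3 -m crank '[[0.0021,0.0008,0.01,0,0,0,-1],[0,0,0.013,0,0,0,-1],[0,0,0,0,0,0,-1],[0,0,0,0,0,0,-1],[0,0,0,0,0,0,-1]]' >/dev/null; python3 -c "
from h import *
to('A',.06)"
```

```text
t 22.925 p [ 0.5104 -0.4751  0.1049] F [ 0.3 -0.5 -0.8] gap 0.496 ff 34.99755593016744
A shift mm [-0.7 -0.2 44.9] turn [ 0.   -0.02  0.  ] q6 -1.99
```

```bash
python3 -m crank '[[-0.0005,0,0.012,0,0,0,-1],[0,0,0.012,0,0,0,-1],[0,0,0.01,0,0,0,-1],[0,0,0.007,0,0,0,-1],[0,0,0.004,0,0,0,-1],[0,0,0,0,0,0,-1],[0,0,0,0,0,0,-1]]' >/dev/null; python3 -c "
from h import *
to('A',.06)"; python3 -m crank '[[0,0,0.001,0,0,0,-1],[0,0,0,0,0,0,-1]]'
```

```text
t 23.8 p [ 0.5107 -0.4752  0.06  ] F [-1.9  1.   2.7] gap 0.502 ff 34.99707542359829
A shift mm [-0.3 -0.2 -0. ] turn [-0.   -0.02  0.  ] q6 -1.99
time_s: 24.05
eef_pos: [0.5108, -0.4753, 0.06]
tcp_rot: [[-0.947, 0.322, -0.001], [0.322, 0.947, 0.0], [0.001, -0.0, -1.0]]
force: [-2.2, 1.5, 9.6]
finger_gap: 0.501
finger_force: 35.0
```

```bash
python3 -m crank '[[0,0,0,0,0,0,1],[0,0,0,0,0,0,1],[0,0,0,0,0,0,1],[0,0,-0.02,0,0,0,1],[0,0,-0.05,0,0,0,1],[0,0,-0.05,0,0,0,1],[0,0,0,0,0,0,1],[0,0,0,0,0,0,1]]' > /dev/null; python3 -c "
from h import *
to('B',.2)"
```

```text
t 25.05 p [ 0.5107 -0.4751  0.1794] F [ 0.2 -0.4 -0.2] gap 0.999 ff 0.0
B shift mm [-38.6 153.1 -20.7] turn [ 0.   -0.01 -6.96] q6 -1.99
```

```bash
python3 -m crank '[[-0.0097,0.0383,0,0,0,0,1],[-0.0097,0.0383,0,0,0,0,1],[-0.0097,0.0383,0,0,0,0,1],[-0.0096,0.0383,0,0,0,0,1],[0,0,0,0,0,-1,1],[0,0,0,0,0,-1,1],[0,0,0,0,0,-1,1],[0,0,0,0,0,-1,1],[0,0,0,0,0,-1,1],[0,0,0,0,0,-1,1],[0,0,0.02,0,0,-0.96,1],[0,0,0.02,0,0,0,1]]' >/dev/null;  python3 -m crank '[[0,0,0.02,0,0,0,1],[0,0,0,0,0,0,1],[0,0,0,0,0,0,1]]' >/dev/null
python3 - <<'E'
from h import *
to('B',.062)
c=arm.camera('side'); W=cloud(c)
m=(np.hypot(W[...,0]-.511,W[...,1]+.4755)<.045)&(W[...,2]>.08)&(W[...,2]<.1)
print(cv2.minAreaRect((W[m][:,:2]*1000).astype(np.float32)),np.median(W[m][:,2]))
E
```

```text
t 26.925 p [ 0.5968 -0.3426  0.1187] F [ 0.2 -0.2  0.4] gap 0.999 ff 0.0
B shift mm [ 0.1  0.  56.7] turn [ 0.01 -0.01 -0.  ] q6 -2.37
((511.0943298339844, -473.98797607421875), (44.980743408203125, 51.596614837646484), 68.29913330078125) 0.0876105647384865
```

Slim flat is home in A (top 0.0876, same as the seated slim pack in B). Now take the slim full.

```bash
python3 -m crank '[[0,0,0.03,0,0,0,1],[0,0,0.02,0,0,0,1],[0,0,0.0067,0,0,0,1],[0,0,0,0,0,0,1],[0,0,0,0,0,0,-1],[0,0,0,0,0,0,-1],[0,0,0,0,0,0,-1],[0,0,0,0,0,0,-1],[0,0,0,0,0,0,-1]]' 35 >/dev/null; python3 -c "
from h import *
to('B',.062)" && python3 -m crank '[[0,0,-0.02,0,0,0,-1],[0,0,-0.04,0,0,0,-1],[0,0,-0.05,0,0,0,-1],[0,0,-0.03,0,0,0,-1],[0,0,0,0,0,0,-1],[0,0,0,0,0,0,-1],[0,0,0,0,0,0,-1]]' >/dev/null; python3 -c "
from h import *
to('radio',.2)"
```

```text
t 28.1 p [ 0.5966 -0.3425  0.062 ] F [ 0.5 -1.   0.8] gap 0.499 ff 34.98903315514326
B shift mm [ 0.  -0.1 -0. ] turn [ 0.01 -0.01  0.  ] q6 -2.37
t 28.975 p [ 0.5959 -0.342   0.2001] F [-0.5 -0.3 -1.3] gap 0.495 ff 34.98819228261709
radio shift mm [167.2 136.5   1.1] turn [ 0.03 -0.05  6.2 ] q6 -2.37
```

```bash
python3 -m crank '[[0.0334,0.0273,0,0,0,0,-1],[0.0334,0.0273,0,0,0,0,-1],[0.0334,0.0273,0,0,0,0,-1],[0.0335,0.0273,0,0,0,0,-1],[0.0335,0.0273,0,0,0,0,-1],[0,0,0,0,0,0.88,-1],[0,0,0,0,0,0.88,-1],[0,0,0,0,0,0.88,-1],[0,0,0,0,0,0.89,-1],[0,0,0,0,0,0.89,-1],[0,0,0.03,0,0,0.89,-1],[0,0,0.03,0,0,0.89,-1]]' >/dev/null;  python3 -m crank '[[0,0,0.012,0,0,0,-1],[0,0,0,0,0,0,-1],[0,0,0,0,0,0,-1],[0,0,0,0,0,0,-1]]' >/dev/null; python3 -c "
from h import *
to('radio',.08)"
```

```text
t 30.975 p [ 0.3989 -0.2579  0.1312] F [-0.   0.1 -1.6] gap 0.497 ff 34.9881917797029
radio shift mm [ 1.5  0.5 51.2] turn [-0.   -0.    0.01] q6 -1.89
```

```bash
python3 -m crank '[[0.0014,0.0004,0.006,0,0,0,-1],[0,0,0,0,0,0,-1],[0,0,0,0,0,0,-1]]' >/dev/null; python3 -c "
from h import *
to('radio',.08)"; python3 -m crank '[[0,0,0.012,0,0,0,-1],[0,0,0.012,0,0,0,-1],[0,0,0.01,0,0,0,-1],[0,0,0.008,0,0,0,-1],[0,0,0.003,0,0,0,-1],[0,0,0,0,0,0,-1],[0,0,0,0,0,0,-1]]' >/dev/null; python3 -c "
from h import *
to('radio',.08)"; python3 -m crank '[[0,0,0.001,0,0,0,-1],[0,0,0,0,0,0,-1]]'
```

```text
t 31.35 p [ 0.397  -0.2567  0.1243] F [-0.6 -0.2 -1.7] gap 0.502 ff 34.98811399564147
radio shift mm [-0.7 -0.2 44.3] turn [ 0.   -0.02  0.  ] q6 -1.89
t 32.225 p [ 0.3969 -0.2569  0.0796] F [-3.9 -0.4  5.2] gap 0.494 ff 34.99172919429839
radio shift mm [-0.6  0.1 -0.4] turn [-0.   -0.02  0.01] q6 -1.89
time_s: 32.48
eef_pos: [0.397, -0.257, 0.0796]
tcp_rot: [[-0.966, 0.258, -0.002], [0.258, 0.966, 0.0], [0.002, -0.0, -1.0]]
force: [-6.4, 2.1, 20.1]
finger_gap: 0.494
finger_force: 35.0
```

Seated. Release, and go to the mat pack.

```bash
python3 -m crank '[[0,0,0,0,0,0,1],[0,0,0,0,0,0,1],[0,0,0,0,0,0,1],[0,0,-0.02,0,0,0,1],[0,0,-0.05,0,0,0,1],[0,0,-0.05,0,0,0,1],[0,0,0,0,0,0,1],[0,0,0,0,0,0,1]]' > /dev/null
python3 - <<'E'
from h import *
PL['mat']=(.4558,-.0951,82.7,.003)
to('mat',.2)
E
```

```text
t 33.475 p [ 0.3968 -0.2565  0.1977] F [-0.2 -0.2  0.1] gap 0.998 ff 0.0
mat shift mm [-15.3 171.2  -2.2] turn [ 0.01 -0.02 -1.54] q6 -1.89
```

```bash
python3 -m crank '[[-0.0038,0.0428,0,0,0,0,1],[-0.0038,0.0428,0,0,0,0,1],[-0.0038,0.0428,0,0,0,0,1],[-0.0038,0.0428,0,0,0,0,1],[0,0,0,0,0,-0.77,1],[0,0,0.04,0,0,-0.77,1],[0,0,0.03,0,0,0,1],[0,0,0,0,0,0,1],[0,0,0,0,0,0,1],[0,0,0,0,0,0,1]]' > /dev/null
python3 - <<'E'
from h import *
PL['mat']=(.4558,-.0951,82.7,.003)
to('mat',.057)
c=arm.camera('side'); W=cloud(c)
m=(np.hypot(W[...,0]-.3975,W[...,1]+.257)<.045)&(W[...,2]>.095)&(W[...,2]<.115)
print(cv2.minAreaRect((W[m][:,:2]*1000).astype(np.float32)),np.median(W[m][:,2]))
c=arm.camera('top'); W=cloud(c)
m=(np.hypot(W[...,0]-.3975,W[...,1]+.257)<.045)&(W[...,2]>.095)&(W[...,2]<.115)
print(cv2.minAreaRect((W[m][:,:2]*1000).astype(np.float32)),np.median(W[m][:,2]))
E
```

```text
t 34.725 p [ 0.4566 -0.0955  0.1292] F [0.8 0.2 0.1] gap 1.0 ff 0.0
mat shift mm [ 0.8  0.2 72.2] turn [ 0.01 -0.    0.  ] q6 -1.65
((395.57318115234375, -255.63414001464844), (49.63676452636719, 52.9806022644043), 71.15107727050781) 0.10515930014076055
((396.5367126464844, -257.51617431640625), (45.75887680053711, 54.413787841796875), 75.16836547851562) 0.10406241899180935
```

Slim full seated (heights match the earlier seated ones).

```bash
python3 -m crank '[[0.0008,0,0.04,0,0,0,1],[0,0,0.025,0,0,0,1],[0,0,0.0072,0,0,0,1],[0,0,0,0,0,0,1],[0,0,0,0,0,0,-1],[0,0,0,0,0,0,-1],[0,0,0,0,0,0,-1],[0,0,0,0,0,0,-1],[0,0,0,0,0,0,-1]]' 40 >/dev/null; python3 -c "
from h import *
to('mat',.057)" && python3 -m crank '[[0,0,-0.02,0,0,0,-1],[0,0,-0.04,0,0,0,-1],[0,0,-0.05,0,0,0,-1],[0,0,-0.04,0,0,0,-1],[0,0,0,0,0,0,-1],[0,0,0,0,0,0,-1],[0,0,0,0,0,0,-1]]' >/dev/null; python3 -c "
from h import *
to('B',.2)"
```

```text
t 35.95 p [ 0.4551 -0.0951  0.0562] F [-1.2  0.1  2.3] gap 0.521 ff 39.96169254183769
mat shift mm [-7.5  8.7 -0.8] turn [ 0.01 -0.02  0.04] q6 -1.65
t 36.825 p [ 0.454  -0.0949  0.2042] F [ 0.1 -0.1 -4.1] gap 0.52 ff 39.953946098685265
B shift mm [-172.9 -227.6    3.2] turn [ 0.02 -0.06 -4.66] q6 -1.65
```

```bash
python3 -m crank '[[-0.0288,-0.0379,0,0,0,0,-1],[-0.0288,-0.0379,0,0,0,0,-1],[-0.0288,-0.0379,0,0,0,0,-1],[-0.0288,-0.038,0,0,0,0,-1],[-0.0288,-0.038,0,0,0,0,-1],[-0.0289,-0.038,0,0,0,0,-1],[0,0,0,0,0,-0.93,-1],[0,0,0,0,0,-0.93,-1],[0,0,0,0,0,-0.93,-1],[0,0,0.02,0,0,-0.93,-1],[0,0,0.03,0,0,-0.94,-1],[0,0,0.02,0,0,0,-1]]' >/dev/null;  python3 -m crank '[[0,0,0.012,0,0,0,-1],[0,0,0,0,0,0,-1],[0,0,0,0,0,0,-1],[0,0,0,0,0,0,-1]]' >/dev/null; python3 -c "
from h import *
to('B',.0655)"
```

```text
t 38.825 p [ 0.5984 -0.3433  0.1248] F [ 0.2 -0.7 -3.6] gap 0.522 ff 39.95386965572834
B shift mm [ 1.6  1.1 59.3] turn [-0. -0.  0.] q6 -2.37
```

```bash
python3 -m crank '[[0.0014,0.001,0.012,0,0,0,-1],[0,0,0,0,0,0,-1],[0,0,0,0,0,0,-1],[0,0,0,0,0,0,-1]]' >/dev/null; python3 -c "
from h import *
to('B',.0655)"; python3 -m crank '[[0,0,0.012,0,0,0,-1],[0,0,0.012,0,0,0,-1],[0,0,0.01,0,0,0,-1],[0,0,0.008,0,0,0,-1],[0,0,0.004,0,0,0,-1],[0,0,0,0,0,0,-1],[0,0,0,0,0,0,-1]]' >/dev/null; python3 -c "
from h import *
to('B',.0655)"
```

```text
t 39.325 p [ 0.5963 -0.3424  0.1119] F [-0.1 -1.2 -4.4] gap 0.518 ff 39.95404288172722
B shift mm [-0.3 -0.3 46.4] turn [ 0.01 -0.01  0.  ] q6 -2.37
t 40.2 p [ 0.5963 -0.3424  0.0659] F [ 0.3 -1.1 -4.5] gap 0.519 ff 39.95949223637581
B shift mm [-0.3 -0.3  0.4] turn [ 0.01 -0.01  0.  ] q6 -2.37
```

```bash
python3 -m crank '[[0,0,0.0015,0,0,0,-1],[0,0,0,0,0,0,-1]]' ; python3 -m crank '[[0,0,0,0,0,0,1],[0,0,0,0,0,0,1],[0,0,0,0,0,0,1],[0,0,-0.02,0,0,0,1],[0,0,-0.05,0,0,0,1],[0,0,-0.05,0,0,0,1],[0,0,-0.05,0,0,0,1],[0,0,-0.05,0,0,0,1],[0,0,0,0,0,0,1]]' > /dev/null; python3 -m crank '[[0.045,0.03,0,0,0,0,1],[0.045,0.03,0,0,0,0,1],[0.045,0.03,0,0,0,0,1],[0.045,0.03,0,0,0,0,1],[0.045,0.03,0,0,0,0,1],[0.03,0.045,0,0,0,0,1],[0.01,0.045,0,0,0,0,1],[0,0.045,0,0,0,0,1],[0,0.045,0,0,0,0,1],[0,0.045,0,0,0,0,1],[0,0,0,0,0,0,1],[0,0,0,0,0,0,1]]'
python3 - <<'E'
from h import *
for n in ['top','side']:
    c=arm.camera(n); cv2.imwrite(f'pics/{n}9.png',c['pixels']); W=cloud(c)
    for k,z,r in [('lamp',.126,.06),('radio',.104,.05),('A',.086,.05),('B',.108,.06)]:
        x,y=PL[k][:2]; m=(np.hypot(W[...,0]-x,W[...,1]-y)<r)&(abs(W[...,2]-z)<.008)
        q=cv2.minAreaRect((W[m][:,:2]*1000).astype(np.float32)); print(n,k,np.round(q[0],1),np.round(q[1],1),round(q[2],1),np.median(W[m][:,2]),'start',x,y)
E
```

```text
time_s: 40.45
eef_pos: [0.5964, -0.3425, 0.0652]
tcp_rot: [[-0.961, -0.276, -0.001], [-0.276, 0.961, 0.0], [0.001, 0.001, -1.0]]
force: [-1.8, 0.5, 5.5]
finger_gap: 0.519
finger_force: 40.0
time_s: 43.08
eef_pos: [0.2384, -0.0554, 0.2852]
tcp_rot: [[-0.961, -0.277, -0.001], [-0.277, 0.961, 0.0], [0.001, 0.0, -1.0]]
force: [-0.3, -0.9, 1.0]
finger_gap: 0.998
finger_force: 0.0
top lamp [ 664.5 -186.9] [48.9 72.6] 82.9 0.12653397284600354 start 0.6666 -0.1868
top radio [ 396.5 -257.5] [45.8 54.3] 75.2 0.10419332535220749 start 0.3975 -0.257
top A [ 509.7 -474.7] [46.3 54.4] 70.9 0.08615675967840042 start 0.5109 -0.4755
top B [ 596.9 -342.1] [73.1 48.6] 15.5 0.10831092772474848 start 0.5966 -0.3426
side lamp [ 665.4 -186.2] [49.4 73.1] 80.3 0.1271819888828797 start 0.6666 -0.1868
side radio [ 396.5 -255.9] [46.1 53.1] 76.4 0.10521423391186491 start 0.3975 -0.257
side A [ 509.8 -472.6] [46.3 54.5] 70.1 0.08734564175613457 start 0.5109 -0.4755
side B [ 597.3 -340.2] [71.2 49.2] 14.5 0.10933720209881267 start 0.5966 -0.3426
```

View pics/top9.png

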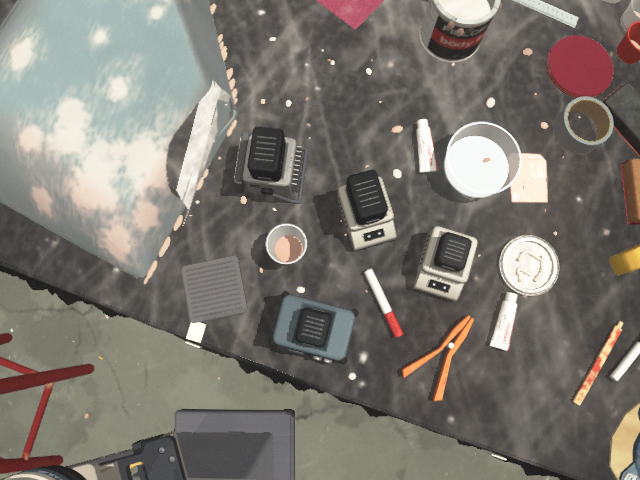

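The top view shows all four packs seated: big packs in the lamp (265,152) and charger B (367,195), and slim packs in the radio (313,325) and charger A (455,252). The heights match the fully home values and the arm is clear.

```bash
python3 -c "
from h import *
print(arm.hand_in())"
```

```text
the job is handed in; nothing more can be done
None
```

I swapped all four packs and handed the job in at about 43 s of the 144 s allowed: big full in the lamp, slim full in the radio, slim flat in charger A and big flat in charger B; both cameras put every pack at its fully home height and within about 3 mm of its well's measured centre, but the hand-in call returned no verdict.

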